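Prove the friction hinge of a findings box

TASK

The wooden findings box has a lid on stiff friction hinges that should hold at any angle; prove it. Raise the lid by its steel handle bar to about 45 degrees and let go completely, so that it stands by itself for over a second. Then set closed fingertips on top of the bar and press down gently with about 5.5 N (3.5 to 8 N) for over a second without making the lid give way, take the fingers off so that it stands untouched again for a moment, and at last close the lid slowly and fully home and let go. Never push on the lid with more than 20 N (gripping the bar between the fingers aside), and leave the things beside the box where they are.

Things in the scene. Friction and masses are not known exactly. Their poses are not given: they have to be found in the camera images.
- findings_box: Wooden box fixed to the worktop, 120 deep (x) x 180 wide (y) x 75 high, open-topped, 8 walls, closed by box_lid. Origin: centre of its underside. Its x axis points from the front (handle side, towards the robot) to the hinged back, y along the hinge, z up; it stands turned up to 20 degrees either way.
- box_lid (a joint): Lid angle, rad: 0 = fully closed (stop), grows as the front rises, stop at 1.5; starts at 0 to 0.2. Hinge axis along the box's y. Hinge friction 1.5 N m, well over the lid's weight moment (0.18 to 0.35 kg): the lid stays where it is left. At the bar it takes about 10 N to raise, 7 N to lower near closed; at 45 degrees a straight downward push over about 11 N makes it give way.
- lid_hinge (a point): Point on the hinge axis in the middle of the lid's width, at the top back edge of the box, 75.5 above the worktop. Its axes turn with the lid; with the lid closed they are the box's.
- lid_bar (a point): Middle of the handle: round steel bar, diameter 10, length 108, along the hinge direction in front of the lid. Point on its axis, 172 from the hinge axis towards the front and 5 from it along the lid's normal; 80.5 above the worktop when closed. Two flat arms 94 apart carry it; between them the gap from bar to front edge of the 10 thick lid is 35. Axes turn with the lid.
- dapping_block: Bystander: 50 wooden cube with hemispherical hollows, to the left of the box (its +y side), loose. Origin: centre of underside.
- loupe: Bystander: folded black and brown eye loupe, 27 x 54 x 14, to the right of the box, loose. Origin: centre of underside.
- tape_roll: Bystander: roll of masking tape lying flat, diameter 100, 25 high, in front and to the right of the box, loose. Origin: centre of underside.

How it is judged:
By the outcome, as a careful person would: the job done as asked, in the order asked, and still so for the second after the job is handed in, with the robot touching nothing.
It also fails if it takes over 66 s, if anything falls off the work surface, if the arm or the gripper's body presses on something with over 40 N, if the wrist force passes 120 N, or if a joint passes its speed limit or range.

ROBOT

A 7-joint arm with a two-finger parallel gripper is mounted at the origin on a cart in front of the work surface, level with it; the furniture and walls round the work are solid. World frame = base frame: x ahead of the robot, y to its left, z up, the work surface at z = 0. Lengths are in m, angles in rad, forces in N, time in s.
With the tool pointing down it reaches from about 0.4 to 0.75 m from the base axis. Payload 19.5 kg.
Tool frame: the origin (TCP) lies at the very end of the fingers, on their centre line; the grasp point (between the pads) lies 19 mm behind it; z points along the fingers, y is the line along which they close (so a half turn about z gives the same grasp; the last joint's range is limited). The gripper opens to 85 mm and grips with 20 to 120 N. Pads are 22 mm wide; open, the fingers measure 114 mm over their backs; the gripper's body (76 mm by 85 mm) begins 54 mm behind the grasp point. The pads swing forward as they close: fully open they stand 13 mm farther back than shut.
Start: joints at [-1.183, 0.707, -0.028, 1.485, 0.022, 0.951, -0.075], TCP at [0.24, 0.523, 0.231] pointing down, gripper open.
Joint ranges: [-2.71, 2.71], [-0.32, 2.16], [-1.57, 1.52], [0, 2.45], [-1.46, 4.6], [0, 2.02], [-2.83, 2.83]. Speed limits (rad/s): [1.89, 1.89, 2.57, 2.57, 3.01, 3.01, 3.01].

INTERFACE

Orientations are given as a rotation vector (axis times angle).
In Python, from station import observe, cams, ticket gives the robot as it stands. The module is installed in compiled form; this text tells all that it offers.
- The arm moves only by the tool jog_arm, never from a script. Its argument "commands" is a list of rows, each an object with "jaw": the opening, from 0 (shut) to 1 (fully open); "travel": the shift along the tool's x, y, z in cm, a list of three; "roll": the turn about the tool's z in degrees. A call has 1 to 20 rows; each row shifts and turns the commanded pose from where the row before left it, along the tool's axes as they then stand; what a row does not reach is not made up. A row lasts 1/10 s, in which the tool goes at most 50 mm and 8.59 degrees, less where a joint would pass 70% of its speed; a pose out of reach is approached as far as the arm can. A call with a gripper value outside its range is refused whole. The fingers move at their own pace and stop on an object; the grip force is fixed at half the most. Time passes only in rows, so rows that do not move let the fingers close. It gives the time, the measured TCP pose, the force, the opening and the grip force at its end, in the units of the state.
- observe(): the state, without advancing time (a new reading comes with each control period).
- cams.camera(name): name is "scene" or "top"; returns the picture (420x560x3 uint8, red, green, blue); there is no depth.
- cams.camera_params(name): a dict with "mtx" (3x3 intrinsics, pixels), "origin" and "rotation" of the camera in the world. Camera axes: x right, y up, looking along -z (the intrinsics and any distortion apply to the point x, -y, -z); pixel columns grow to the right and rows downward; lengths in m; the calibration is good to about 2 mm. A picture is of the moment at which its call begins. camera_params takes no time and is no camera call.
- ticket.finish_job(): hands the job in; it is judged then, once.
The state is a dict: "time_s": time; "q": joint angles; "joint_vel": joint speeds; "effort": joint torques, N m; "position": TCP position; "orientation": TCP orientation; "contact_force": force on the tool from outside, world axes, zero at the start; "ft_torque": the same for the moment, N m; "gripper_width": finger opening in m; "grip_force": force on a finger pad.
Only numpy, scipy, OpenCV 4.12 (cv2) and the standard library are available. Lean on these libraries where they do the work, as an engineer would, in place of code of your own. Each camera call takes 0.05 s, during which the arm holds its last target. There are 200 camera calls.

## Working session

There is one attempt and no reset: what is moved stays moved. The work goes in short steps, Python scripts to look and compute and a tool call to move; the robot and the scene stay as the last step left them, time stands still between calls to the robot, and variables do not carry over. Pictures are saved under pics/ and viewed, at most 10 in all, crops included, and the job is handed in when it is done.

Besides the shell and the picture viewer there is one more tool, called as name([rows], argument=value, ...), one row to a line, values as JSON. jog_arm: Moves the arm, as the interface text tells. Its arguments: {"type":"object","properties":{"commands":{"type":"array"}},"required":["commands"]}

```bash
mkdir -p pics; python3 - <<'E'
from station import observe,cams
import cv2
print(observe())
for n in("scene","top"):
    cv2.imwrite(f"pics/{n}0.png",cams.camera(n)[:,:,::-1]); print(n,cams.camera_params(n))
E
```

```text
{'time_s': 0.0, 'q': array([-1.1826893 ,  0.70709802, -0.02761649,  1.48495738,  0.02200643,
        0.95087579, -0.07550752]), 'joint_vel': array([-7.86459454e-04, -8.38879310e-04, -4.73924976e-04,  3.92863481e-04,
       -4.18952179e-05,  6.17124080e-04,  3.95191957e-04]), 'effort': array([-7.10653985e-04, -8.83216524e+01,  1.23461556e+00, -2.36169380e+01,
        1.69410155e-02,  6.43485168e-03,  9.47253966e-06]), 'position': array([0.23950189, 0.52248447, 0.23084012]), 'orientation': array([-6.69922457e-01, -3.06914399e+00,  1.60096631e-03]), 'contact_force': array([-0.83745242, -0.44338197,  0.15290555]), 'ft_torque': array([-0.01776264, -0.03238955, -0.04037438]), 'grip_force': 0.0, 'gripper_width': 0.08550987141328496}
scene {'mtx': array([[434.13747912,   0.        , 278.08685337],
       [  0.        , 434.13747912, 207.73723239],
       [  0.        ,   0.        ,   1.        ]]), 'origin': array([ 0.0061438 , -0.46174972,  0.55879205]), 'rotation': array([ 0.91114204, -0.4159897 , -0.83936637])}
top {'mtx': array([[412.94250011,   0.        , 271.18622252],
       [  0.        , 412.94250011, 209.16004126],
       [  0.        ,   0.        ,   1.        ]]), 'origin': array([ 0.44053605, -0.03553053,  0.90605769]), 'rotation': array([ 0.12042867, -0.07588776, -1.56875585])}
```

View pics/scene0.png

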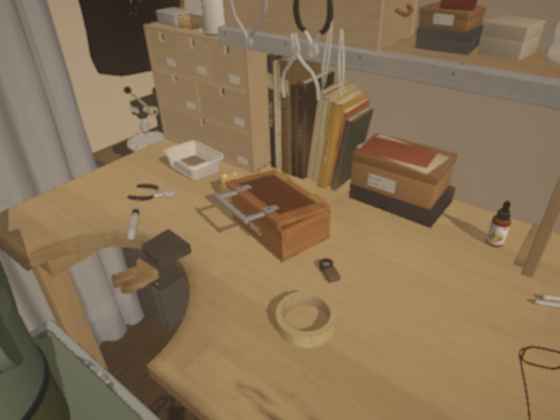

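View pics/top0.png

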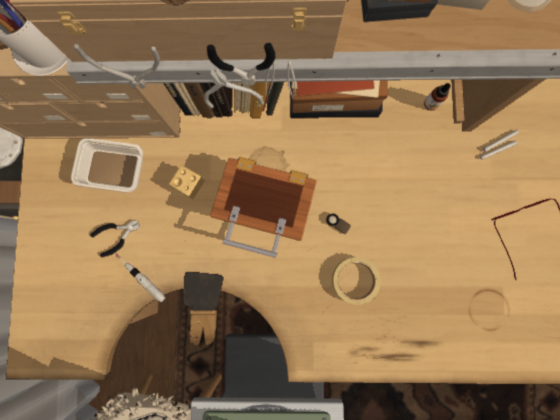

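```bash
python3 - <<'E'
import cv2,numpy as np
from station import cams
a=cv2.imread("pics/top0.png")[140:270,190:340]; b=cv2.imread("pics/scene0.png")[160:260,200:350]
f=lambda i,s:cv2.resize(i,None,fx=s,fy=s,interpolation=cv2.INTER_CUBIC)
cv2.imwrite("pics/top1.png",f(a,4)); cv2.imwrite("pics/scene1.png",f(b,5))
for n in("scene","top"):
    p=cams.camera_params(n);R=cv2.Rodrigues(p['rotation'])[0];c=R.T@(np.array([.24,.523,.231])-p['origin']);c[1:]*=-1;print(n,(p['mtx']@c)/c[2])
E
```

```text
scene [-38.7019628  122.22417151   1.        ]
top [-66.20312653 386.9367676    1.        ]
```

View pics/top1.png

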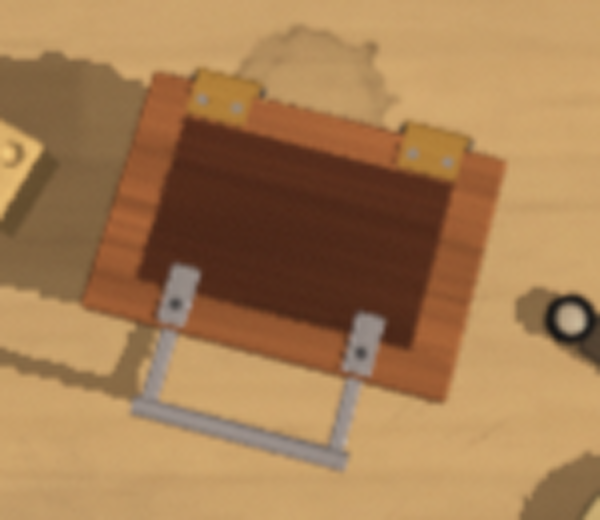

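View pics/scene1.png

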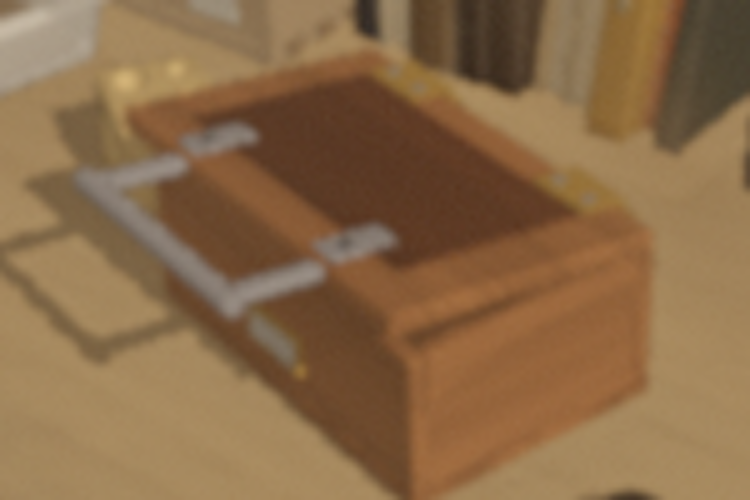

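```bash
cat >h.py <<'E'
import cv2,numpy as np
from station import cams,observe
from scipy.optimize import least_squares
from scipy.spatial.transform import Rotation as Ro
P={n:cams.camera_params(n) for n in("scene","top")}
def proj(n,X):
    p=P[n];c=(np.atleast_2d(X)-p['origin'])@cv2.Rodrigues(p['rotation'])[0]
    c=c*[1,-1,-1]; u=c@p['mtx'].T; return u[:,:2]/u[:,2:]
def lidpt(v,pts):  # pts: (d in front of hinge, y, n)
    x,y,yaw,t=v[:4]; pts=np.atleast_2d(pts).astype(float)
    d,yy,n=pts.T
    L=np.c_[-d*np.cos(t)+n*np.sin(t),yy,d*np.sin(t)+n*np.cos(t)]  
    return L@Ro.from_euler('z',yaw).as_matrix().T+[x,y,.0755]
E
cat >fit.py <<'E'
from h import *
T=np.array([[135,407],[345,462],[83,305],[443,402],[153,72],[506,160]])
S=np.array([[82,177],[232,305],[133,112],[388,328],[652,235]])
T=(T+.5)/4-.5+[190,140]; S=(S+.5)/5-.5+[200,160]
def res(v):
    w,b=v[4:6]; q=[[.172,.054,.005],[.172,-.054,.005],[.132,w,.010],[.132,-w,.010],[b,w,.010],[b,-w,.010]]
    X=lidpt(v,q); r=[proj("top",X)-T, proj("scene",X[[0,1,2,3,5]])-S]
    return np.concatenate(r).ravel()
s=least_squares(res,[.52,-.03,-.2,.1,.09,.0],loss='soft_l1')
print(s.x.round(4)); print(res(s.x).reshape(-1,2).round(1))
print("bar",lidpt(s.x,[.172,0,.005]))
for t in(0,.4,.8): v=s.x.copy();v[3]=t;print(t,lidpt(v,[.172,0,.005]))
def tape(n,u,z):
    p=P[n];ray=cv2.Rodrigues(p['rotation'])[0]@(np.linalg.inv(p['mtx'])@[*u,1]*[1,-1,-1]);return p['origin']+ray*(z-p['origin'][2])/ray[2]
print("tape",tape("top",(357,281),.025),"loupe",tape("top",(338,222),.014),"dap",tape("top",(185,180),.05))
E
python3 fit.py
```

```text
[ 0.6298 -0.015  -0.2622  0.1354  0.0918  0.005 ]
[[-0.4 -0.8]
 [ 0.7  0. ]
 [-0.2 -0.1]
 [ 0.4 -0.1]
 [ 0.9 -0.2]
 [ 0.1  0.4]
 [-0.3  0.8]
 [ 0.2  1. ]
 [-2.5 -0.6]
 [-0.1 -1.9]
 [-0.2 -0.4]]
bar [[0.46587662 0.02900248 0.10367793]]
0 [[0.46370334 0.02958569 0.0805    ]]
0.4 [[0.47869743 0.02556196 0.14708526]]
0.8 [[0.51755137 0.01513537 0.20236878]]
tape [ 0.39934466 -0.19033484  0.025     ] loupe [ 0.52440182 -0.15450847  0.014     ] dap [0.61086438 0.17188763 0.05      ]
```

```bash
cat >>h.py <<'E'
V=[.6298,-.0150,-.2622,.1354]
def bar(t): return lidpt([*V[:3],t],[.172,0,.005])[0]
def ang(p): # lid angle from bar point
    d=(p-np.array([V[0],V[1],.0755]))@Ro.from_euler('z',V[2]).as_matrix(); return np.arctan2(d[2],-d[0])-np.arctan2(.005,.172)
def st():
    o=observe();R=Ro.from_rotvec(o['orientation']).as_matrix()
    B=Ro.from_euler('z',V[2]).as_matrix()
    print('t',round(o['time_s'],2),'pos',o['position'].round(4),'F box axes',(B.T@o['contact_force']).round(2),'w',round(o['gripper_width'],4),'grip',round(o['grip_force'],1))
    return o,R
def to(p,R,o): print('travel cm',(R.T@(np.array(p)-o['position'])*100).round(2))
E
python3 - <<'E'
from h import *
o,R=st();print(R.round(3))
bx=Ro.from_euler('z',V[2]).as_matrix()[:,0]
for s in(1,-1):
    y=R.T@(s*bx);print('roll',np.degrees(np.arctan2(-y[0],y[1])),'q7',o['q'][6])
b=bar(V[3]);to([b[0],b[1],.19],R,o)
E
```

```text
t 0.1 pos [0.2395 0.5225 0.2309] F box axes [ 0.33 -0.53  0.01] w 0.0855 grip 0.0
[[-0.909  0.417 -0.   ]
 [ 0.417  0.909 -0.001]
 [-0.    -0.001 -1.   ]]
roll 80.39997263993125 q7 -0.07546146838034297
roll -99.60002736006875 q7 -0.07546146838034297
travel cm [-41.14 -35.43   4.12]
```

jog_arm([
  {"jaw": 0.35, "travel": [-2.57, -2.21, 0.2], "roll": 0},
  {"jaw": 0.35, "travel": [-2.57, -2.21, 0.2], "roll": 0},
  {"jaw": 0.35, "travel": [-2.57, -2.21, 0.2], "roll": 0},
  {"jaw": 0.35, "travel": [-2.57, -2.21, 0.2], "roll": 0},
  {"jaw": 0.35, "travel": [-2.57, -2.21, 0.2], "roll": 0},
  {"jaw": 0.35, "travel": [-2.57, -2.21, 0.2], "roll": 0},
  {"jaw": 0.35, "travel": [-2.57, -2.21, 0.2], "roll": 0},
  {"jaw": 0.35, "travel": [-2.57, -2.21, 0.2], "roll": 0},
  {"jaw": 0.35, "travel": [-2.57, -2.21, 0.2], "roll": 0},
  {"jaw": 0.35, "travel": [-2.57, -2.21, 0.2], "roll": 0},
  {"jaw": 0.35, "travel": [-2.57, -2.21, 0.2], "roll": 0},
  {"jaw": 0.35, "travel": [-2.57, -2.21, 0.2], "roll": 0},
  {"jaw": 0.35, "travel": [-2.57, -2.21, 0.2], "roll": 0},
  {"jaw": 0.35, "travel": [-2.57, -2.21, 0.2], "roll": 0},
  {"jaw": 0.35, "travel": [-2.57, -2.21, 0.2], "roll": 0},
  {"jaw": 0.35, "travel": [-2.57, -2.21, 0.2], "roll": 0},
])

```text
time_s: 1.7
position: [0.4664, 0.0285, 0.1991]
orientation: [-0.67, -3.069, 0.0]
contact_force: [-0.0, -0.1, -0.1]
gripper_width: 0.03
grip_force: 0.0
```

jog_arm([
  {"jaw": 0.35, "travel": [0, 0, 0], "roll": 8.04},
  {"jaw": 0.35, "travel": [0, 0, 0], "roll": 8.04},
  {"jaw": 0.35, "travel": [0, 0, 0], "roll": 8.04},
  {"jaw": 0.35, "travel": [0, 0, 0], "roll": 8.04},
  {"jaw": 0.35, "travel": [0, 0, 0], "roll": 8.04},
  {"jaw": 0.35, "travel": [0, 0, 0], "roll": 8.04},
  {"jaw": 0.35, "travel": [0, 0, 0], "roll": 8.04},
  {"jaw": 0.35, "travel": [0, 0, 0], "roll": 8.04},
  {"jaw": 0.35, "travel": [0, 0, 0], "roll": 8.04},
  {"jaw": 0.35, "travel": [0, 0, 0], "roll": 8.04},
  {"jaw": 0.35, "travel": [0, 0, 0], "roll": 0},
  {"jaw": 0.35, "travel": [0, 0, 0], "roll": 0},
])

```text
time_s: 2.9
position: [0.4659, 0.03, 0.1992]
orientation: [-2.488, -1.918, 0.001]
contact_force: [-0.1, -0.2, 0.3]
gripper_width: 0.0299
grip_force: 0.0
```

```bash
python3 - <<'E'
from h import *
o,R=st();print(R.round(3))
b=bar(V[3]);print(b);to([b[0],b[1],b[2]-.015],R,o)
y=R.T@Ro.from_euler('z',V[2]).as_matrix()[:,0]
print('roll',np.degrees(np.arctan2(-y[0],y[1])))
import cv2
for n in("scene","top"):
    cv2.imwrite(f"pics/{n}2.png",cams.camera(n)[:,:,::-1])
    print(n,proj(n,[o['position']]))
i=cv2.resize(cv2.imread("pics/scene2.png")[80:280,150:400],None,fx=3,fy=3,interpolation=cv2.INTER_CUBIC);cv2.imwrite("pics/s2c.png",i)
E
```

```text
t 2.9 pos [0.4659 0.03   0.1992] F box axes [-0.03 -0.26  0.3 ] w 0.0299 grip 0.0
[[ 0.255  0.967 -0.   ]
 [ 0.967 -0.255 -0.   ]
 [-0.    -0.    -1.   ]]
[0.46585091 0.02900043 0.10367194]
travel cm [-0.1   0.02 11.05]
roll 0.25823593864973815
scene [[225.15304539 162.56027219]]
top [[244.59628266 246.02468104]]
```

View pics/s2c.png

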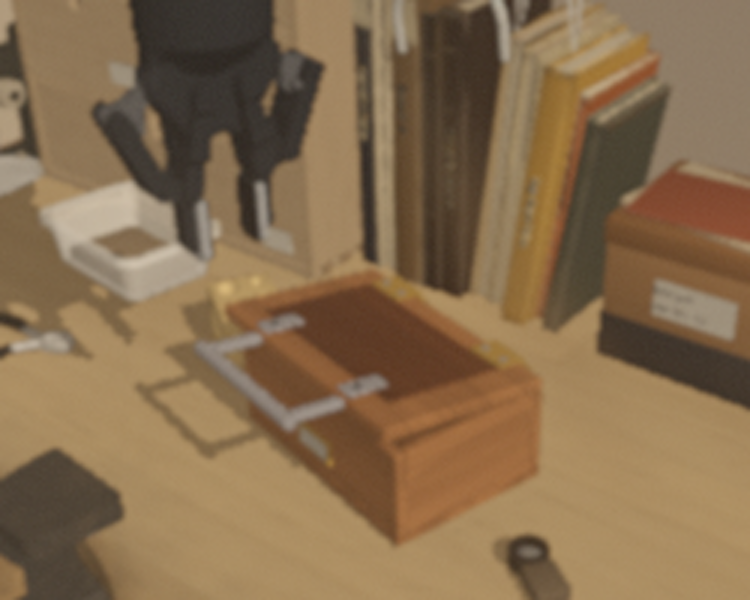

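jog_arm([
  {"jaw": 0.35, "travel": [-0.1, 0, 1.2], "roll": 0.26},
  {"jaw": 0.35, "travel": [0, 0, 1.2], "roll": 0},
  {"jaw": 0.35, "travel": [0, 0, 1.2], "roll": 0},
  {"jaw": 0.35, "travel": [0, 0, 1.2], "roll": 0},
  {"jaw": 0.35, "travel": [0, 0, 1.2], "roll": 0},
  {"jaw": 0.35, "travel": [0, 0, 1.2], "roll": 0},
  {"jaw": 0.35, "travel": [0, 0, 1.0], "roll": 0},
  {"jaw": 0.35, "travel": [0, 0, 1.0], "roll": 0},
  {"jaw": 0.35, "travel": [0, 0, 1.0], "roll": 0},
  {"jaw": 0.35, "travel": [0, 0, 0.85], "roll": 0},
  {"jaw": 0.35, "travel": [0, 0, 0], "roll": 0},
  {"jaw": 0.35, "travel": [0, 0, 0], "roll": 0},
])

```text
time_s: 4.2
position: [0.4658, 0.0289, 0.0888]
orientation: [-2.497, -1.906, 0.0]
contact_force: [0.2, -0.5, -0.5]
gripper_width: 0.0298
grip_force: 0.0
```

jog_arm([
  {"jaw": 0.2, "travel": [0, 0, 0], "roll": 0},
  {"jaw": 0.15, "travel": [0, 0, 0], "roll": 0},
  {"jaw": 0.15, "travel": [0, 0, 0], "roll": 0},
])

```text
time_s: 4.5
position: [0.4659, 0.0289, 0.089]
orientation: [2.497, 1.906, 0.0]
contact_force: [0.7, -0.0, 0.1]
gripper_width: 0.0131
grip_force: 0.0
```

```bash
python3 - <<'E'
from h import *
o,R=st()
import cv2
i=cams.camera("top")[:,:,::-1];j=cams.camera("scene")[:,:,::-1]
f=lambda i:cv2.resize(i,(400,320),interpolation=cv2.INTER_CUBIC)
cv2.imwrite("pics/c3.png",np.hstack([f(i[180:280,200:325]),f(j[150:250,190:315])]))
E
```

```text
t 4.5 pos [0.4659 0.0289 0.089 ] F box axes [0.67 0.14 0.06] w 0.0131 grip 0.0
```

View pics/c3.png

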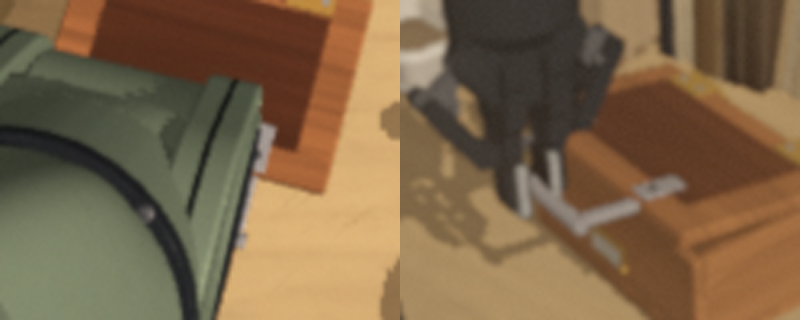

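jog_arm([
  {"jaw": 0.08, "travel": [0, 0, 0], "roll": 0},
  {"jaw": 0.0, "travel": [0, 0, 0], "roll": 0},
  {"jaw": 0.0, "travel": [0, 0, 0], "roll": 0},
  {"jaw": 0.0, "travel": [0, 0, 0], "roll": 0},
])

```text
time_s: 5.0
position: [0.4665, 0.0288, 0.0891]
orientation: [2.496, 1.905, 0.002]
contact_force: [5.5, -0.6, 5.7]
gripper_width: 0.0078
grip_force: 58.7
```

```bash
python3 - <<'E'
from h import *
o,R=st()
ts=np.r_[np.arange(.1354,.7854,.05),.7854]
X=np.array([bar(t) for t in ts]);print((np.diff(X,axis=0)@R*100).round(2))
E
```

```text
t 5.0 pos [0.4665 0.0288 0.0891] F box axes [5.49 0.81 5.65] w 0.0078 grip 58.7
[[ 0.    0.16 -0.84]
 [ 0.    0.21 -0.84]
 [ 0.    0.25 -0.82]
 [ 0.    0.29 -0.81]
 [ 0.    0.33 -0.8 ]
 [ 0.    0.37 -0.78]
 [ 0.    0.41 -0.76]
 [ 0.    0.44 -0.74]
 [ 0.    0.48 -0.71]
 [ 0.    0.51 -0.69]
 [ 0.    0.55 -0.66]
 [ 0.    0.58 -0.63]
 [ 0.    0.61 -0.6 ]]
```

jog_arm([
  {"jaw": 0.0, "travel": [0, 0.04, -0.21], "roll": 0},
  {"jaw": 0.0, "travel": [0, 0.04, -0.21], "roll": 0},
  {"jaw": 0.0, "travel": [0, 0.04, -0.21], "roll": 0},
  {"jaw": 0.0, "travel": [0, 0.04, -0.21], "roll": 0},
  {"jaw": 0.0, "travel": [0, 0.05, -0.21], "roll": 0},
  {"jaw": 0.0, "travel": [0, 0.05, -0.21], "roll": 0},
])

```text
time_s: 5.6
position: [0.4687, 0.0282, 0.1011]
orientation: [2.497, 1.906, 0.0]
contact_force: [8.1, -1.7, -14.0]
gripper_width: 0.0076
grip_force: 58.1
```

```bash
python3 - <<'E'
from h import *
o,R=st();p=o['position']+[0,0,.015];t=ang(p);print(t,(p-bar(t))@R)
E
```

```text
t 5.6 pos [0.4687 0.0282 0.1011] F box axes [  8.23   0.43 -14.01] w 0.0076 grip 58.1
0.20958506851232375 [-8.69910959e-05  3.82312254e-04  9.31248098e-05]
```

jog_arm([
  {"jaw": 0.0, "travel": [0, 0.11, -0.2], "roll": 0},
  {"jaw": 0.0, "travel": [0, 0.11, -0.2], "roll": 0},
  {"jaw": 0.0, "travel": [0, 0.07, -0.2], "roll": 0},
  {"jaw": 0.0, "travel": [0, 0.07, -0.2], "roll": 0},
])

```text
time_s: 6.0
position: [0.4708, 0.0276, 0.1093]
orientation: [-2.495, -1.906, 0.003]
contact_force: [-5.5, 3.1, -9.3]
gripper_width: 0.0076
grip_force: 58.4
```

```bash
python3 - <<'E'
from h import *
o,R=st();p=o['position']+[0,0,.015];t=ang(p);print(t,(p-bar(t))@R)
E
```

```text
t 6.0 pos [0.4708 0.0276 0.1093] F box axes [-6.07  1.57 -9.31] w 0.0076 grip 58.4
0.25915044684507593 [-8.54933734e-05  3.71774889e-04  1.09179714e-04]
```

jog_arm([
  {"jaw": 0.0, "travel": [0, 0.05, -0.2], "roll": 0},
  {"jaw": 0.0, "travel": [0, 0.06, -0.2], "roll": 0},
  {"jaw": 0.0, "travel": [0, 0.07, -0.2], "roll": 0},
  {"jaw": 0.0, "travel": [0, 0.07, -0.2], "roll": 0},
  {"jaw": 0.0, "travel": [0, 0.075, -0.2], "roll": 0},
  {"jaw": 0.0, "travel": [0, 0.075, -0.2], "roll": 0},
])

```text
time_s: 6.6
position: [0.4744, 0.0266, 0.1213]
orientation: [-2.495, -1.905, 0.003]
contact_force: [-5.0, 2.9, -10.0]
gripper_width: 0.0075
grip_force: 58.2
```

```bash
cat >s.py <<'E'
from h import *
o,R=st();p=o['position']+[0,0,.015];t=ang(p);print(round(t,4),((p-bar(t))@R*1000).round(2),'F tangential,radial', )
B=Ro.from_euler('z',V[2]).as_matrix();f=B.T@o['contact_force']
print('tan',f[0]*np.sin(t)+f[2]*np.cos(t),'rad(fwd)',-f[0]*np.cos(t)+f[2]*np.sin(t))
for k in range(1,7): print(round(t+k*.05,3),((bar(t+k*.05)-bar(t+k*.05-.05))@R*100).round(3))
E
python3 s.py
```

```text
t 6.6 pos [0.4744 0.0266 0.1213] F box axes [-5.57  1.53 -9.96] w 0.0075 grip 58.2
0.3324 [-0.09  0.13  0.05] F tangential,radial
tan -11.22882400477332 rad(fwd) 2.012887388881595
0.382 [ 0.001  0.322 -0.798]
0.432 [ 0.001  0.361 -0.781]
0.482 [ 0.001  0.4   -0.762]
0.532 [ 0.002  0.438 -0.741]
0.582 [ 0.002  0.474 -0.718]
0.632 [ 0.002  0.509 -0.693]
```

Nearly purely tangential. Continue along the arc.

jog_arm([
  {"jaw": 0.0, "travel": [0, 0.08, -0.2], "roll": 0},
  {"jaw": 0.0, "travel": [0, 0.08, -0.2], "roll": 0},
  {"jaw": 0.0, "travel": [0, 0.08, -0.2], "roll": 0},
  {"jaw": 0.0, "travel": [0, 0.08, -0.2], "roll": 0},
  {"jaw": 0.0, "travel": [0, 0.09, -0.195], "roll": 0},
  {"jaw": 0.0, "travel": [0, 0.09, -0.195], "roll": 0},
  {"jaw": 0.0, "travel": [0, 0.09, -0.195], "roll": 0},
  {"jaw": 0.0, "travel": [0, 0.09, -0.195], "roll": 0},
])

```text
time_s: 7.4
position: [0.4807, 0.0249, 0.1371]
orientation: [-2.495, -1.905, 0.004]
contact_force: [-6.0, 3.6, -9.2]
gripper_width: 0.0076
grip_force: 58.2
```

```bash
python3 s.py
```

```text
t 7.4 pos [0.4807 0.0249 0.1371] F box axes [-6.71  1.96 -9.21] w 0.0076 grip 58.2
0.4315 [-0.09 -0.18 -0.09] F tangential,radial
tan -11.17331350401599 rad(fwd) 2.243243747348739
0.482 [ 0.001  0.399 -0.762]
0.532 [ 0.002  0.436 -0.741]
0.582 [ 0.002  0.473 -0.719]
0.632 [ 0.002  0.508 -0.694]
0.682 [ 0.002  0.542 -0.668]
0.732 [ 0.002  0.575 -0.64 ]
```

jog_arm([
  {"jaw": 0.0, "travel": [0, 0.1, -0.19], "roll": 0},
  {"jaw": 0.0, "travel": [0, 0.1, -0.19], "roll": 0},
  {"jaw": 0.0, "travel": [0, 0.1, -0.19], "roll": 0},
  {"jaw": 0.0, "travel": [0, 0.1, -0.19], "roll": 0},
  {"jaw": 0.0, "travel": [0, 0.108, -0.185], "roll": 0},
  {"jaw": 0.0, "travel": [0, 0.108, -0.185], "roll": 0},
  {"jaw": 0.0, "travel": [0, 0.11, -0.185], "roll": 0},
  {"jaw": 0.0, "travel": [0, 0.11, -0.185], "roll": 0},
  {"jaw": 0.0, "travel": [0, 0.117, -0.18], "roll": 0},
  {"jaw": 0.0, "travel": [0, 0.117, -0.18], "roll": 0},
  {"jaw": 0.0, "travel": [0, 0.118, -0.18], "roll": 0},
  {"jaw": 0.0, "travel": [0, 0.118, -0.18], "roll": 0},
])

```text
time_s: 8.6
position: [0.4926, 0.0217, 0.1592]
orientation: [-2.493, -1.905, 0.005]
contact_force: [-12.1, 5.6, -3.9]
gripper_width: 0.0074
grip_force: 58.4
```

```bash
python3 s.py
```

```text
t 8.6 pos [0.4926 0.0217 0.1592] F box axes [-13.19   2.29  -3.86] w 0.0074 grip 58.4
0.5783 [-0.09 -0.74 -0.51] F tangential,radial
tan -10.447751368512446 rad(fwd) 8.934986491086198
0.628 [ 0.002  0.505 -0.697]
0.678 [ 0.002  0.539 -0.67 ]
0.728 [ 0.002  0.572 -0.643]
0.778 [ 0.002  0.603 -0.613]
0.828 [ 0.002  0.633 -0.582]
0.878 [ 0.002  0.662 -0.55 ]
```

jog_arm([
  {"jaw": 0.0, "travel": [0, 0.095, -0.19], "roll": 0},
  {"jaw": 0.0, "travel": [0, 0.095, -0.19], "roll": 0},
  {"jaw": 0.0, "travel": [0, 0.12, -0.18], "roll": 0},
  {"jaw": 0.0, "travel": [0, 0.12, -0.18], "roll": 0},
  {"jaw": 0.0, "travel": [0, 0.125, -0.175], "roll": 0},
  {"jaw": 0.0, "travel": [0, 0.125, -0.175], "roll": 0},
  {"jaw": 0.0, "travel": [0, 0.13, -0.172], "roll": 0},
  {"jaw": 0.0, "travel": [0, 0.13, -0.172], "roll": 0},
])

```text
time_s: 9.4
position: [0.5026, 0.0191, 0.1736]
orientation: [-2.495, -1.905, 0.003]
contact_force: [-5.4, 4.1, -7.5]
gripper_width: 0.0074
grip_force: 58.3
```

```bash
python3 s.py
```

```text
t 9.4 pos [0.5026 0.0191 0.1736] F box axes [-6.28  2.52 -7.49] w 0.0074 grip 58.3
0.6806 [-0.08 -1.17 -1.  ] F tangential,radial
tan -9.772244421509136 rad(fwd) 0.16677952836239474
0.731 [ 0.002  0.575 -0.64 ]
0.781 [ 0.003  0.606 -0.611]
0.831 [ 0.003  0.636 -0.58 ]
0.881 [ 0.003  0.664 -0.547]
0.931 [ 0.003  0.69  -0.513]
0.981 [ 0.003  0.715 -0.478]
```

jog_arm([
  {"jaw": 0.0, "travel": [0, 0.136, -0.165], "roll": 0},
  {"jaw": 0.0, "travel": [0, 0.136, -0.165], "roll": 0},
  {"jaw": 0.0, "travel": [0, 0.138, -0.164], "roll": 0},
  {"jaw": 0.0, "travel": [0, 0.14, -0.163], "roll": 0},
  {"jaw": 0.0, "travel": [0, 0.144, -0.16], "roll": 0},
  {"jaw": 0.0, "travel": [0, 0.146, -0.158], "roll": 0},
  {"jaw": 0.0, "travel": [0, 0.148, -0.156], "roll": 0},
  {"jaw": 0.0, "travel": [0, 0.148, -0.155], "roll": 0},
  {"jaw": 0.0, "travel": [0, -0.03, 0.03], "roll": 0},
  {"jaw": 0.0, "travel": [0, 0, 0], "roll": 0},
  {"jaw": 0.0, "travel": [0, 0, 0], "roll": 0},
])

```text
time_s: 10.5
position: [0.5137, 0.0161, 0.1865]
orientation: [-2.496, -1.906, 0.001]
contact_force: [-5.5, 4.2, 0.9]
gripper_width: 0.0074
grip_force: 59.2
```

```bash
python3 s.py
```

```text
t 10.5 pos [0.5137 0.0161 0.1865] F box axes [-6.39  2.61  0.87] w 0.0074 grip 59.2
0.78 [-0.06 -1.46 -1.52] F tangential,radial
tan -3.8739502686640566 rad(fwd) 5.155403541636412
0.83 [ 0.003  0.636 -0.579]
0.88 [ 0.003  0.664 -0.547]
0.93 [ 0.003  0.691 -0.513]
0.98 [ 0.003  0.716 -0.478]
1.03 [ 0.003  0.739 -0.441]
1.08 [ 0.003  0.76  -0.404]
```

jog_arm([
  {"jaw": 0.1, "travel": [0, 0, 0], "roll": 0},
  {"jaw": 0.15, "travel": [0, 0, 0], "roll": 0},
  {"jaw": 0.2, "travel": [0, 0, 0], "roll": 0},
  {"jaw": 0.25, "travel": [0, 0, 0], "roll": 0},
  {"jaw": 0.25, "travel": [0, 0, 0], "roll": 0},
  {"jaw": 0.25, "travel": [0, 0, 0], "roll": 0},
])

```text
time_s: 11.1
position: [0.5146, 0.0155, 0.1864]
orientation: [2.497, 1.906, 0.0]
contact_force: [0.4, -1.3, 0.3]
gripper_width: 0.0216
grip_force: 0.0
```

```bash
python3 s.py|head -1
```

```text
t 11.1 pos [0.5146 0.0155 0.1864] F box axes [ 0.69 -1.19  0.29] w 0.0216 grip 0.0
```

jog_arm([
  {"jaw": 0.25, "travel": [0, 0, -0.5], "roll": 0},
  {"jaw": 0.25, "travel": [0, 0, -0.8], "roll": 0},
  {"jaw": 0.25, "travel": [0, 0, -0.8], "roll": 0},
  {"jaw": 0.25, "travel": [0, 0, -0.8], "roll": 0},
  {"jaw": 0.25, "travel": [0, 0, -0.8], "roll": 0},
  {"jaw": 0.25, "travel": [0, 0, -0.8], "roll": 0},
  {"jaw": 0.0, "travel": [0, 0, 0], "roll": 0},
  {"jaw": 0.0, "travel": [0, 0, 0], "roll": 0},
  {"jaw": 0.0, "travel": [0, 0, 0], "roll": 0},
  {"jaw": 0.0, "travel": [0, 0, 0], "roll": 0},
  {"jaw": 0.0, "travel": [0, 0, 0], "roll": 0},
  {"jaw": 0.0, "travel": [0, 0, 0], "roll": 0},
  {"jaw": 0.0, "travel": [0, 0, 0], "roll": 0},
  {"jaw": 0.0, "travel": [0, 0, 0], "roll": 0},
  {"jaw": 0.0, "travel": [0, 0, 0], "roll": 0},
  {"jaw": 0.0, "travel": [0, 0, 0], "roll": 0},
  {"jaw": 0.0, "travel": [0, 0, 0], "roll": 0},
  {"jaw": 0.0, "travel": [0, 0, 0], "roll": 0},
  {"jaw": 0.0, "travel": [0, 0, 0], "roll": 0},
])

```text
time_s: 13.0
position: [0.5145, 0.0156, 0.2313]
orientation: [2.497, 1.906, -0.0]
contact_force: [0.4, -0.4, 0.1]
gripper_width: 0.0003
grip_force: 0.0
```

```bash
python3 - <<'E'
from h import *
o,R=st()
i=cams.camera("top")[:,:,::-1];j=cams.camera("scene")[:,:,::-1]
x0,y0=180,110
c=cv2.resize(j[y0:y0+150,x0:x0+190],None,fx=4,fy=4,interpolation=cv2.INTER_CUBIC)
for t in(.75,.785,.82):
    X=lidpt([*V[:3],t],[[.172,.054,.005],[.172,-.054,.005]]);u=((proj("scene",X)-[x0,y0])*4).astype(int)
    print(t,u.tolist())
cv2.imwrite("pics/c5.png",c)
E
```

```text
t 13.0 pos [0.5145 0.0156 0.2313] F box axes [ 0.45 -0.3   0.08] w 0.0003 grip 0.0
0.75 [[210, 142], [343, 230]]
0.785 [[217, 131], [351, 218]]
0.82 [[224, 121], [359, 206]]
```

View pics/c5.png

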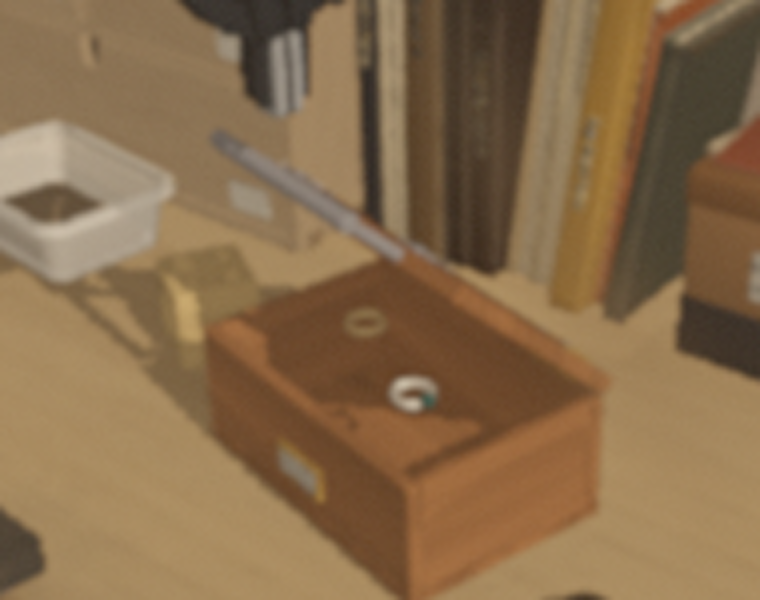

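jog_arm([
  {"jaw": 0.0, "travel": [0, 0, 0.5], "roll": 0},
  {"jaw": 0.0, "travel": [0, 0, 0.5], "roll": 0},
  {"jaw": 0.0, "travel": [0, 0, 0.4], "roll": 0},
  {"jaw": 0.0, "travel": [0, 0, 0.3], "roll": 0},
  {"jaw": 0.0, "travel": [0, 0, 0.2], "roll": 0},
  {"jaw": 0.0, "travel": [0, 0, 0.1], "roll": 0},
  {"jaw": 0.0, "travel": [0, 0, 0.05], "roll": 0},
  {"jaw": 0.0, "travel": [0, 0, 0], "roll": 0},
  {"jaw": 0.0, "travel": [0, 0, 0], "roll": 0},
])

```text
time_s: 14.0
position: [0.5146, 0.0156, 0.2109]
orientation: [2.497, 1.906, 0.0]
contact_force: [0.5, -0.2, 0.1]
gripper_width: 0.0001
grip_force: 0.0
```

jog_arm([
  {"jaw": 0.0, "travel": [0, 0, 0.03], "roll": 0},
  {"jaw": 0.0, "travel": [0, 0, 0.03], "roll": 0},
  {"jaw": 0.0, "travel": [0, 0, 0.03], "roll": 0},
  {"jaw": 0.0, "travel": [0, 0, 0.03], "roll": 0},
  {"jaw": 0.0, "travel": [0, 0, 0.03], "roll": 0},
  {"jaw": 0.0, "travel": [0, 0, 0], "roll": 0},
])

```text
time_s: 14.6
position: [0.5145, 0.0156, 0.2093]
orientation: [-2.497, -1.906, 0.0]
contact_force: [0.1, -0.3, -0.3]
gripper_width: 0.0001
grip_force: 0.0
```

jog_arm([
  {"jaw": 0.0, "travel": [0, 0, 0.02], "roll": 0},
  {"jaw": 0.0, "travel": [0, 0, 0.02], "roll": 0},
  {"jaw": 0.0, "travel": [0, 0, 0.02], "roll": 0},
  {"jaw": 0.0, "travel": [0, 0, 0], "roll": 0},
])

```text
time_s: 15.0
position: [0.5145, 0.0156, 0.2087]
orientation: [2.497, 1.906, -0.0]
contact_force: [0.9, 0.1, 0.8]
gripper_width: 0.0002
grip_force: 0.0
```

jog_arm([
  {"jaw": 0.0, "travel": [0, 0, 0.02], "roll": 0},
  {"jaw": 0.0, "travel": [0, 0, 0.02], "roll": 0},
  {"jaw": 0.0, "travel": [0, 0, 0], "roll": 0},
])

```text
time_s: 15.3
position: [0.5145, 0.0156, 0.2083]
orientation: [2.497, 1.906, -0.0]
contact_force: [0.0, -0.2, -0.8]
gripper_width: -0.0001
grip_force: 0.0
```

jog_arm([
  {"jaw": 0.0, "travel": [0, 0, 0.02], "roll": 0},
  {"jaw": 0.0, "travel": [0, 0, 0.02], "roll": 0},
  {"jaw": 0.0, "travel": [0, 0, 0], "roll": 0},
])

```text
time_s: 15.6
position: [0.5145, 0.0156, 0.2079]
orientation: [-2.497, -1.906, 0.0]
contact_force: [-0.4, -0.6, 0.3]
gripper_width: 0.0001
grip_force: 0.0
```

jog_arm([
  {"jaw": 0.0, "travel": [0, 0, 0.02], "roll": 0},
  {"jaw": 0.0, "travel": [0, 0, 0.02], "roll": 0},
  {"jaw": 0.0, "travel": [0, 0, 0], "roll": 0},
])

```text
time_s: 15.9
position: [0.5145, 0.0156, 0.2075]
orientation: [2.497, 1.906, -0.0]
contact_force: [1.0, -0.2, -0.3]
gripper_width: -0.0002
grip_force: 0.0
```

jog_arm([
  {"jaw": 0.0, "travel": [0, 0, 0.02], "roll": 0},
  {"jaw": 0.0, "travel": [0, 0, 0.02], "roll": 0},
  {"jaw": 0.0, "travel": [0, 0, 0], "roll": 0},
])

```text
time_s: 16.2
position: [0.5145, 0.0156, 0.2071]
orientation: [2.497, 1.906, -0.0]
contact_force: [-0.4, 0.1, -1.0]
gripper_width: 0.0001
grip_force: 0.0
```

jog_arm([
  {"jaw": 0.0, "travel": [0, 0, 0.02], "roll": 0},
  {"jaw": 0.0, "travel": [0, 0, 0.02], "roll": 0},
  {"jaw": 0.0, "travel": [0, 0, 0], "roll": 0},
])

```text
time_s: 16.5
position: [0.5145, 0.0156, 0.2067]
orientation: [2.497, 1.906, -0.0]
contact_force: [-0.6, 1.1, 1.1]
gripper_width: -0.0
grip_force: 0.0
```

jog_arm([
  {"jaw": 0.0, "travel": [0, 0, 0.02], "roll": 0},
  {"jaw": 0.0, "travel": [0, 0, 0.01], "roll": 0},
  {"jaw": 0.0, "travel": [0, 0, 0], "roll": 0},
])

```text
time_s: 16.8
position: [0.5145, 0.0156, 0.2064]
orientation: [2.497, 1.906, -0.0]
contact_force: [-0.7, -0.0, -1.0]
gripper_width: -0.0002
grip_force: 0.0
```

jog_arm([
  {"jaw": 0.0, "travel": [0, 0, 0.02], "roll": 0},
  {"jaw": 0.0, "travel": [0, 0, 0.02], "roll": 0},
  {"jaw": 0.0, "travel": [0, 0, 0], "roll": 0},
])

```text
time_s: 17.1
position: [0.5145, 0.0156, 0.206]
orientation: [2.497, 1.906, -0.0]
contact_force: [-0.2, -0.9, -0.2]
gripper_width: 0.0002
grip_force: 0.0
```

jog_arm([
  {"jaw": 0.0, "travel": [0, 0, 0.02], "roll": 0},
  {"jaw": 0.0, "travel": [0, 0, 0.02], "roll": 0},
  {"jaw": 0.0, "travel": [0, 0, 0], "roll": 0},
])

```text
time_s: 17.4
position: [0.5145, 0.0156, 0.2056]
orientation: [2.497, 1.906, -0.0]
contact_force: [0.0, -0.3, 0.5]
gripper_width: -0.0002
grip_force: 0.0
```

jog_arm([
  {"jaw": 0.0, "travel": [0, 0, 0.02], "roll": 0},
  {"jaw": 0.0, "travel": [0, 0, 0.02], "roll": 0},
  {"jaw": 0.0, "travel": [0, 0, 0], "roll": 0},
])

```text
time_s: 17.7
position: [0.5145, 0.0156, 0.2052]
orientation: [2.497, 1.906, -0.0]
contact_force: [0.1, 0.1, 0.3]
gripper_width: 0.0003
grip_force: 0.0
```

jog_arm([
  {"jaw": 0.0, "travel": [0, 0, 0.02], "roll": 0},
  {"jaw": 0.0, "travel": [0, 0, 0.02], "roll": 0},
  {"jaw": 0.0, "travel": [0, 0, 0], "roll": 0},
])

```text
time_s: 18.0
position: [0.5145, 0.0156, 0.2048]
orientation: [2.497, 1.906, -0.0]
contact_force: [0.3, -1.0, -0.0]
gripper_width: 0.0003
grip_force: 0.0
```

jog_arm([
  {"jaw": 0.0, "travel": [0, 0, 0.02], "roll": 0},
  {"jaw": 0.0, "travel": [0, 0, 0.02], "roll": 0},
  {"jaw": 0.0, "travel": [0, 0, 0], "roll": 0},
])

```text
time_s: 18.3
position: [0.5145, 0.0156, 0.2044]
orientation: [2.497, 1.906, -0.0]
contact_force: [0.3, -0.2, -0.0]
gripper_width: -0.0001
grip_force: 0.0
```

jog_arm([
  {"jaw": 0.0, "travel": [0, 0, 0.02], "roll": 0},
  {"jaw": 0.0, "travel": [0, 0, 0.02], "roll": 0},
  {"jaw": 0.0, "travel": [0, 0, 0], "roll": 0},
])

```text
time_s: 18.6
position: [0.5145, 0.0156, 0.204]
orientation: [-2.497, -1.906, 0.0]
contact_force: [-0.3, -0.1, 0.1]
gripper_width: -0.0
grip_force: 0.0
```

```bash
python3 - <<'E'
from h import *
o,R=st()
j=cams.camera("scene")[:,:,::-1];i=cams.camera("top")[:,:,::-1]
a=cv2.resize(j[110:185,220:295],(560,560),interpolation=cv2.INTER_CUBIC)
cv2.imwrite("pics/c6.png",a)
E
```

```text
t 18.6 pos [0.5145 0.0156 0.204 ] F box axes [-0.22 -0.18  0.07] w -0.0 grip 0.0
```

View pics/c6.png

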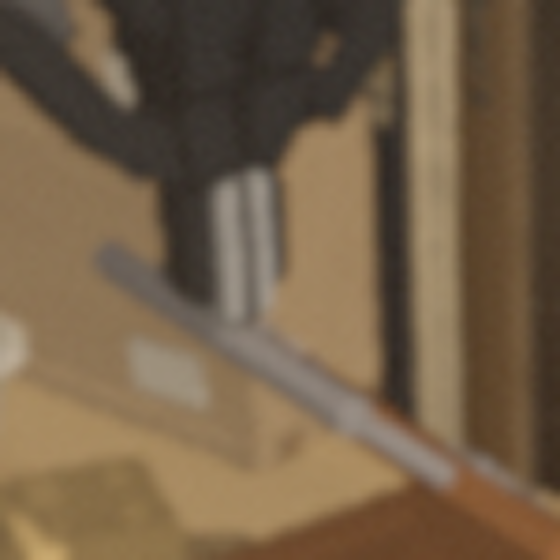

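jog_arm([
  {"jaw": 0.0, "travel": [0, 0, 0.02], "roll": 0},
  {"jaw": 0.0, "travel": [0, 0, 0.02], "roll": 0},
  {"jaw": 0.0, "travel": [0, 0, 0], "roll": 0},
])

```text
time_s: 19.0
position: [0.5145, 0.0156, 0.2036]
orientation: [-2.497, -1.906, 0.0]
contact_force: [0.6, 0.6, -0.1]
gripper_width: 0.0001
grip_force: 0.0
```

jog_arm([
  {"jaw": 0.0, "travel": [0, 0, 0.02], "roll": 0},
  {"jaw": 0.0, "travel": [0, 0, 0.02], "roll": 0},
  {"jaw": 0.0, "travel": [0, 0, 0], "roll": 0},
])

```text
time_s: 19.3
position: [0.5145, 0.0156, 0.2032]
orientation: [2.497, 1.906, -0.0]
contact_force: [1.0, -0.6, 0.1]
gripper_width: -0.0
grip_force: 0.0
```

jog_arm([
  {"jaw": 0.0, "travel": [0, 0, 0.02], "roll": 0},
  {"jaw": 0.0, "travel": [0, 0, 0.02], "roll": 0},
  {"jaw": 0.0, "travel": [0, 0, 0], "roll": 0},
])

```text
time_s: 19.6
position: [0.5145, 0.0156, 0.2028]
orientation: [2.497, 1.906, -0.0]
contact_force: [-0.2, 0.6, 0.6]
gripper_width: 0.0001
grip_force: 0.5
```

jog_arm([
  {"jaw": 0.0, "travel": [0, 0, 0.02], "roll": 0},
  {"jaw": 0.0, "travel": [0, 0, 0.02], "roll": 0},
  {"jaw": 0.0, "travel": [0, 0, 0], "roll": 0},
])

```text
time_s: 19.9
position: [0.5146, 0.0156, 0.2027]
orientation: [2.497, 1.906, 0.0]
contact_force: [-2.0, -0.0, 7.2]
gripper_width: -0.0002
grip_force: 3.6
```

jog_arm([
  {"jaw": 0.0, "travel": [0, 0, -0.006], "roll": 0},
  {"jaw": 0.0, "travel": [0, 0, 0], "roll": 0},
])

```text
time_s: 20.1
position: [0.5145, 0.0156, 0.2027]
orientation: [2.497, 1.906, 0.0]
contact_force: [-0.6, 0.1, 6.8]
gripper_width: -0.0004
grip_force: 3.2
```

jog_arm([
  {"jaw": 0.0, "travel": [0, 0, 0], "roll": 0},
  {"jaw": 0.0, "travel": [0, 0, 0], "roll": 0},
])

```text
time_s: 20.3
position: [0.5145, 0.0156, 0.2027]
orientation: [2.497, 1.906, 0.0]
contact_force: [-1.5, 1.1, 6.2]
gripper_width: -0.0001
grip_force: 3.2
```

Force about 6.3 N: trim slightly and hold 1.6 s.

jog_arm([
  {"jaw": 0.0, "travel": [0, 0, -0.004], "roll": 0},
  {"jaw": 0.0, "travel": [0, 0, 0], "roll": 0},
  {"jaw": 0.0, "travel": [0, 0, 0], "roll": 0},
  {"jaw": 0.0, "travel": [0, 0, 0], "roll": 0},
  {"jaw": 0.0, "travel": [0, 0, 0], "roll": 0},
  {"jaw": 0.0, "travel": [0, 0, 0], "roll": 0},
])

```text
time_s: 20.9
position: [0.5145, 0.0156, 0.2027]
orientation: [2.497, 1.906, 0.0]
contact_force: [-0.7, -0.1, 5.4]
gripper_width: -0.0003
grip_force: 2.9
```

jog_arm([
  {"jaw": 0.0, "travel": [0, 0, 0], "roll": 0},
  {"jaw": 0.0, "travel": [0, 0, 0], "roll": 0},
  {"jaw": 0.0, "travel": [0, 0, 0], "roll": 0},
  {"jaw": 0.0, "travel": [0, 0, 0], "roll": 0},
  {"jaw": 0.0, "travel": [0, 0, 0], "roll": 0},
  {"jaw": 0.0, "travel": [0, 0, 0], "roll": 0},
])

```text
time_s: 21.5
position: [0.5145, 0.0156, 0.2027]
orientation: [2.497, 1.906, 0.0]
contact_force: [-2.3, 0.8, 5.7]
gripper_width: 0.0
grip_force: 2.9
```

jog_arm([
  {"jaw": 0.0, "travel": [0, 0, 0], "roll": 0},
  {"jaw": 0.0, "travel": [0, 0, 0], "roll": 0},
  {"jaw": 0.0, "travel": [0, 0, 0], "roll": 0},
  {"jaw": 0.0, "travel": [0, 0, 0], "roll": 0},
])

```text
time_s: 21.9
position: [0.5146, 0.0156, 0.2027]
orientation: [2.497, 1.906, 0.0]
contact_force: [-1.3, 0.1, 6.8]
gripper_width: -0.0003
grip_force: 2.9
```

jog_arm([
  {"jaw": 0.0, "travel": [0, 0, -0.1], "roll": 0},
  {"jaw": 0.0, "travel": [0, 0, -0.4], "roll": 0},
  {"jaw": 0.0, "travel": [0, 0, -0.5], "roll": 0},
  {"jaw": 0.0, "travel": [0, 0, -0.5], "roll": 0},
  {"jaw": 0.0, "travel": [0, 0, 0], "roll": 0},
  {"jaw": 0.0, "travel": [0, 0, 0], "roll": 0},
  {"jaw": 0.0, "travel": [0, 0, 0], "roll": 0},
  {"jaw": 0.0, "travel": [0, 0, 0], "roll": 0},
  {"jaw": 0.0, "travel": [0, 0, 0], "roll": 0},
  {"jaw": 0.0, "travel": [0, 0, 0], "roll": 0},
  {"jaw": 0.0, "travel": [0, 0, 0], "roll": 0},
  {"jaw": 0.0, "travel": [0, 0, 0], "roll": 0},
  {"jaw": 0.0, "travel": [0, 0, 0], "roll": 0},
  {"jaw": 0.0, "travel": [0, 0, 0], "roll": 0},
  {"jaw": 0.0, "travel": [0, 0, 0], "roll": 0},
  {"jaw": 0.0, "travel": [0, 0, 0], "roll": 0},
])

```text
time_s: 23.5
position: [0.5145, 0.0156, 0.2175]
orientation: [2.497, 1.906, -0.0]
contact_force: [-0.4, 0.0, -0.0]
gripper_width: -0.0001
grip_force: 0.0
```

```bash
python3 - <<'E'
from h import *
from scipy.optimize import brentq
o,R=st();t=brentq(lambda t:bar(t)[2]-.1976,.5,1);print(t)
to(bar(t)+[0,0,.005],R,o)
ts=np.r_[np.arange(t,0,-.05),0]
for a,b in zip(ts,ts[1:]): print(round(a,3),'per row',((bar(b)-bar(a))@R*25).round(3))
E
```

```text
t 23.5 pos [0.5145 0.0156 0.2175] F box axes [-0.38 -0.07 -0.02] w -0.0001 grip 0.0
0.7598460150275465
travel cm [ 0.03 -0.2   1.49]
0.76 per row [-0.001 -0.149  0.155]
0.71 per row [-0.001 -0.141  0.163]
0.66 per row [-0.001 -0.133  0.169]
0.61 per row [-0.001 -0.124  0.176]
0.56 per row [-0.001 -0.115  0.182]
0.51 per row [-0.    -0.106  0.187]
0.46 per row [-0.    -0.096  0.192]
0.41 per row [-0.    -0.087  0.197]
0.36 per row [-0.    -0.077  0.201]
0.31 per row [-0.    -0.066  0.205]
0.26 per row [-0.    -0.056  0.208]
0.21 per row [-0.    -0.046  0.21 ]
0.16 per row [-0.    -0.035  0.212]
0.11 per row [-0.    -0.024  0.214]
0.06 per row [-0.    -0.014  0.215]
0.01 per row [-0.    -0.001  0.042]
```

jog_arm([
  {"jaw": 0.0, "travel": [0, -0.15, 0.4], "roll": 0},
  {"jaw": 0.0, "travel": [0, 0, 0.4], "roll": 0},
  {"jaw": 0.0, "travel": [0, 0, 0.3], "roll": 0},
  {"jaw": 0.0, "travel": [0, 0, 0.2], "roll": 0},
  {"jaw": 0.0, "travel": [0, 0, 0.1], "roll": 0},
  {"jaw": 0.0, "travel": [0, 0, 0.03], "roll": 0},
  {"jaw": 0.0, "travel": [0, 0, 0.03], "roll": 0},
  {"jaw": 0.0, "travel": [0, 0, 0.03], "roll": 0},
  {"jaw": 0.0, "travel": [0, -0.02, 0.03], "roll": 0},
  {"jaw": 0.0, "travel": [0, -0.03, 0.03], "roll": 0},
  {"jaw": 0.0, "travel": [0, -0.05, 0.05], "roll": 0},
  {"jaw": 0.0, "travel": [0, -0.05, 0.05], "roll": 0},
  {"jaw": 0.0, "travel": [0, -0.08, 0.08], "roll": 0},
  {"jaw": 0.0, "travel": [0, -0.08, 0.08], "roll": 0},
])

```text
time_s: 24.9
position: [0.5106, 0.0167, 0.2]
orientation: [2.496, 1.905, 0.002]
contact_force: [-0.1, 1.1, 11.8]
gripper_width: 0.0
grip_force: 5.6
```

jog_arm([
  {"jaw": 0.0, "travel": [0, -0.145, 0.16], "roll": 0},
  {"jaw": 0.0, "travel": [0, -0.145, 0.16], "roll": 0},
  {"jaw": 0.0, "travel": [0, -0.14, 0.163], "roll": 0},
  {"jaw": 0.0, "travel": [0, -0.14, 0.163], "roll": 0},
  {"jaw": 0.0, "travel": [0, -0.138, 0.165], "roll": 0},
  {"jaw": 0.0, "travel": [0, -0.138, 0.165], "roll": 0},
  {"jaw": 0.0, "travel": [0, -0.133, 0.17], "roll": 0},
  {"jaw": 0.0, "travel": [0, -0.133, 0.17], "roll": 0},
  {"jaw": 0.0, "travel": [0, -0.13, 0.17], "roll": 0},
  {"jaw": 0.0, "travel": [0, -0.13, 0.17], "roll": 0},
  {"jaw": 0.0, "travel": [0, -0.125, 0.175], "roll": 0},
  {"jaw": 0.0, "travel": [0, -0.125, 0.175], "roll": 0},
])

```text
time_s: 26.1
position: [0.4939, 0.0211, 0.1798]
orientation: [-2.497, -1.906, 0.0]
contact_force: [-6.9, 0.4, 14.1]
gripper_width: 0.0003
grip_force: 7.4
```

```bash
cat >c.py <<'E'
from h import *
from scipy.optimize import brentq
o,R=st();z=o['position'][2]-.005;t=brentq(lambda t:bar(t)[2]-z,-.1,1);print(t);to(bar(t)+[0,0,.005],R,o)
E
python3 c.py
```

```text
t 26.1 pos [0.4939 0.0211 0.1798] F box axes [-6.78 -1.44 14.11] w 0.0003 grip 7.4
0.5857415265317931
travel cm [0.03 0.   0.  ]
```

jog_arm([
  {"jaw": 0.0, "travel": [0, -0.15, 0.178], "roll": 0},
  {"jaw": 0.0, "travel": [0, -0.14, 0.178], "roll": 0},
  {"jaw": 0.0, "travel": [0, -0.13, 0.18], "roll": 0},
  {"jaw": 0.0, "travel": [0, -0.125, 0.18], "roll": 0},
  {"jaw": 0.0, "travel": [0, -0.12, 0.183], "roll": 0},
  {"jaw": 0.0, "travel": [0, -0.12, 0.184], "roll": 0},
  {"jaw": 0.0, "travel": [0, -0.115, 0.185], "roll": 0},
  {"jaw": 0.0, "travel": [0, -0.115, 0.186], "roll": 0},
])

```text
time_s: 26.9
position: [0.4844, 0.0237, 0.1651]
orientation: [-2.497, -1.906, 0.0]
contact_force: [-4.4, 0.1, 11.2]
gripper_width: 0.0
grip_force: 5.6
```

```bash
python3 c.py
```

```text
t 26.9 pos [0.4844 0.0237 0.1651] F box axes [-4.32 -1.06 11.21] w 0.0 grip 5.6
0.48516188549094774
travel cm [ 0.03  0.07 -0.  ]
```

jog_arm([
  {"jaw": 0.0, "travel": [0, -0.11, 0.188], "roll": 0},
  {"jaw": 0.0, "travel": [0, -0.11, 0.188], "roll": 0},
  {"jaw": 0.0, "travel": [0, -0.108, 0.19], "roll": 0},
  {"jaw": 0.0, "travel": [0, -0.106, 0.19], "roll": 0},
  {"jaw": 0.0, "travel": [0, -0.104, 0.192], "roll": 0},
  {"jaw": 0.0, "travel": [0, -0.102, 0.192], "roll": 0},
  {"jaw": 0.0, "travel": [0, -0.1, 0.194], "roll": 0},
  {"jaw": 0.0, "travel": [0, -0.098, 0.195], "roll": 0},
  {"jaw": 0.0, "travel": [0, -0.095, 0.197], "roll": 0},
  {"jaw": 0.0, "travel": [0, -0.09, 0.198], "roll": 0},
  {"jaw": 0.0, "travel": [0, -0.088, 0.2], "roll": 0},
  {"jaw": 0.0, "travel": [0, -0.085, 0.2], "roll": 0},
  {"jaw": 0.0, "travel": [0, -0.083, 0.201], "roll": 0},
  {"jaw": 0.0, "travel": [0, -0.08, 0.202], "roll": 0},
])

```text
time_s: 28.3
position: [0.4714, 0.0272, 0.1378]
orientation: [2.497, 1.906, -0.0]
contact_force: [-2.5, -1.1, 9.0]
gripper_width: -0.0001
grip_force: 4.5
```

```bash
python3 c.py
```

```text
t 28.3 pos [0.4714 0.0272 0.1378] F box axes [-2.18 -1.68  9.02] w -0.0001 grip 4.5
0.31027731750897547
travel cm [0.03 0.16 0.  ]
```

jog_arm([
  {"jaw": 0.0, "travel": [0, -0.066, 0.205], "roll": 0},
  {"jaw": 0.0, "travel": [0, -0.066, 0.205], "roll": 0},
  {"jaw": 0.0, "travel": [0, -0.066, 0.205], "roll": 0},
  {"jaw": 0.0, "travel": [0, -0.066, 0.205], "roll": 0},
  {"jaw": 0.0, "travel": [0, -0.056, 0.208], "roll": 0},
  {"jaw": 0.0, "travel": [0, -0.056, 0.208], "roll": 0},
  {"jaw": 0.0, "travel": [0, -0.056, 0.208], "roll": 0},
  {"jaw": 0.0, "travel": [0, -0.056, 0.208], "roll": 0},
  {"jaw": 0.0, "travel": [0, -0.046, 0.21], "roll": 0},
  {"jaw": 0.0, "travel": [0, -0.046, 0.21], "roll": 0},
  {"jaw": 0.0, "travel": [0, -0.046, 0.21], "roll": 0},
  {"jaw": 0.0, "travel": [0, -0.046, 0.21], "roll": 0},
  {"jaw": 0.0, "travel": [0, -0.035, 0.212], "roll": 0},
  {"jaw": 0.0, "travel": [0, -0.035, 0.212], "roll": 0},
  {"jaw": 0.0, "travel": [0, -0.035, 0.212], "roll": 0},
  {"jaw": 0.0, "travel": [0, -0.035, 0.212], "roll": 0},
])

```text
time_s: 29.9
position: [0.4628, 0.0295, 0.1042]
orientation: [-2.496, -1.906, 0.002]
contact_force: [-6.3, 0.4, 8.9]
gripper_width: 0.0001
grip_force: 4.3
```

```bash
python3 c.py
```

```text
t 29.9 pos [0.4628 0.0295 0.1042] F box axes [-6.21 -1.3   8.95] w 0.0001 grip 4.3
0.10906805595342377
travel cm [ 0.03  0.24 -0.  ]
```

jog_arm([
  {"jaw": 0.0, "travel": [0, -0.025, 0.2], "roll": 0},
  {"jaw": 0.0, "travel": [0, -0.025, 0.2], "roll": 0},
  {"jaw": 0.0, "travel": [0, -0.025, 0.2], "roll": 0},
  {"jaw": 0.0, "travel": [0, -0.02, 0.2], "roll": 0},
  {"jaw": 0.0, "travel": [0, -0.015, 0.15], "roll": 0},
  {"jaw": 0.0, "travel": [0, -0.015, 0.15], "roll": 0},
  {"jaw": 0.0, "travel": [0, -0.01, 0.15], "roll": 0},
  {"jaw": 0.0, "travel": [0, -0.01, 0.1], "roll": 0},
  {"jaw": 0.0, "travel": [0, 0, 0.05], "roll": 0},
])

```text
time_s: 30.8
position: [0.4615, 0.03, 0.0902]
orientation: [-2.496, -1.906, 0.002]
contact_force: [-3.5, 0.8, 8.0]
gripper_width: 0.0003
grip_force: 3.9
```

jog_arm([
  {"jaw": 0.0, "travel": [0, 0, 0.06], "roll": 0},
  {"jaw": 0.0, "travel": [0, 0, 0.06], "roll": 0},
  {"jaw": 0.0, "travel": [0, 0, 0.05], "roll": 0},
  {"jaw": 0.0, "travel": [0, 0, 0.05], "roll": 0},
  {"jaw": 0.0, "travel": [0, 0, 0.05], "roll": 0},
  {"jaw": 0.0, "travel": [0, 0, 0.03], "roll": 0},
])

```text
time_s: 31.4
position: [0.4615, 0.03, 0.0872]
orientation: [-2.496, -1.906, 0.002]
contact_force: [-5.4, -0.1, 7.9]
gripper_width: -0.0005
grip_force: 3.9
```

jog_arm([
  {"jaw": 0.0, "travel": [0, 0, 0.03], "roll": 0},
  {"jaw": 0.0, "travel": [0, 0, 0.03], "roll": 0},
  {"jaw": 0.0, "travel": [0, 0, 0.03], "roll": 0},
  {"jaw": 0.0, "travel": [0, 0, 0.03], "roll": 0},
])

```text
time_s: 31.8
position: [0.4615, 0.03, 0.086]
orientation: [-2.496, -1.906, 0.002]
contact_force: [-5.6, 0.5, 8.2]
gripper_width: -0.0002
grip_force: 3.9
```

jog_arm([
  {"jaw": 0.0, "travel": [0, 0, 0.02], "roll": 0},
  {"jaw": 0.0, "travel": [0, 0, 0.02], "roll": 0},
  {"jaw": 0.0, "travel": [0, 0, 0.01], "roll": 0},
])

```text
time_s: 32.1
position: [0.4615, 0.03, 0.0856]
orientation: [-2.496, -1.906, 0.002]
contact_force: [-5.9, 0.2, 7.8]
gripper_width: -0.0004
grip_force: 3.9
```

jog_arm([
  {"jaw": 0.0, "travel": [0, 0, 0.02], "roll": 0},
  {"jaw": 0.0, "travel": [0, 0, 0.02], "roll": 0},
])

```text
time_s: 32.3
position: [0.4615, 0.03, 0.0852]
orientation: [-2.496, -1.906, 0.002]
contact_force: [-7.3, -0.2, 12.7]
gripper_width: -0.0004
grip_force: 6.3
```

jog_arm([
  {"jaw": 0.0, "travel": [0, 0, 0.008], "roll": 0},
  {"jaw": 0.0, "travel": [0, 0, 0], "roll": 0},
])

```text
time_s: 32.5
position: [0.4615, 0.03, 0.0852]
orientation: [-2.496, -1.906, 0.002]
contact_force: [-6.9, 1.0, 11.6]
gripper_width: 0.0001
grip_force: 6.0
```

jog_arm([
  {"jaw": 0.0, "travel": [0, 0.01, 0.01], "roll": 0},
  {"jaw": 0.0, "travel": [0, 0, 0], "roll": 0},
])

```text
time_s: 32.7
position: [0.4616, 0.03, 0.0851]
orientation: [-2.496, -1.906, 0.002]
contact_force: [-7.5, 0.5, 14.5]
gripper_width: 0.0001
grip_force: 7.0
```

At the stop (14.5 N, no further motion). Retreat straight up.

jog_arm([
  {"jaw": 0.0, "travel": [0, 0, -0.1], "roll": 0},
  {"jaw": 0.0, "travel": [0, 0, -0.4], "roll": 0},
  {"jaw": 0.0, "travel": [0, 0, -1], "roll": 0},
  {"jaw": 0.0, "travel": [0, 0, -1.5], "roll": 0},
  {"jaw": 0.0, "travel": [0, 0, -2], "roll": 0},
  {"jaw": 0.0, "travel": [0, 0, -2], "roll": 0},
  {"jaw": 0.0, "travel": [0, 0, -2], "roll": 0},
  {"jaw": 0.0, "travel": [0, 0, -1], "roll": 0},
  {"jaw": 0.0, "travel": [0, 0, 0], "roll": 0},
  {"jaw": 0.0, "travel": [0, 0, 0], "roll": 0},
])

```text
time_s: 33.7
position: [0.4622, 0.0299, 0.1845]
orientation: [-2.497, -1.906, 0.0]
contact_force: [-0.2, 0.1, -0.2]
gripper_width: -0.0003
grip_force: 0.0
```

```bash
python3 - <<'E'
from h import *
st()
j=cams.camera("scene")[:,:,::-1]
cv2.imwrite("pics/c9.png",cv2.resize(j[140:290,190:350],None,fx=4,fy=4,interpolation=cv2.INTER_CUBIC))
E
```

```text
t 33.7 pos [0.4622 0.0299 0.1845] F box axes [-0.18  0.03 -0.17] w -0.0003 grip 0.0
```

View pics/c9.png

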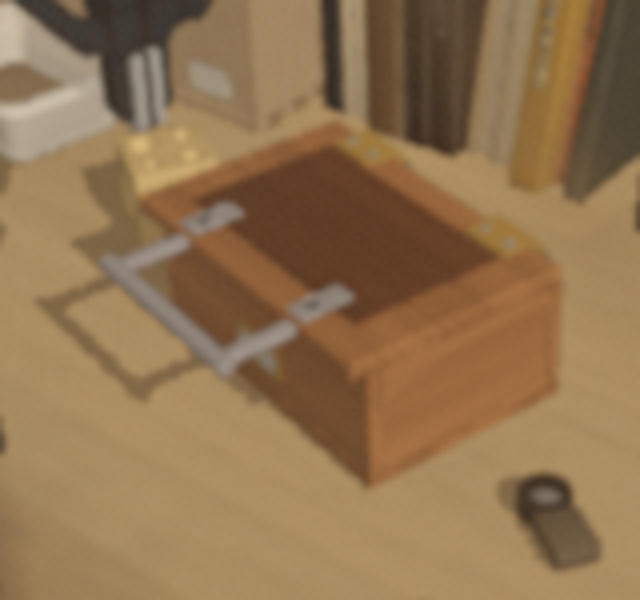

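The lid is flush on the box with no gap along its right side (370,370)–(555,270), the fingers are clear, and the block and loupe have not moved.

```bash
python3 -c "
from station import ticket
print(ticket.finish_job())"
```

```text
the job is handed in; nothing more can be done
None
```

The job is handed in at about 34 s. The lid stood by itself at about 45°, held under a press of about 6 N for about 2 s, stood untouched again, and is now closed fully home. The measured force on the lid stayed under about 17 N at the readings taken, grip aside. The dapping block and loupe look unmoved in the last picture, and the arm never went near the tape roll.

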